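# Lay the ceramic probe rod in the V-blocks and clamp it

## Robot

A 7-joint arm with a two-finger parallel gripper is mounted at the origin on the work surface. World frame = base frame: x ahead of the robot, y to its left, z up, the work surface at z = 0. Lengths are in m, angles in rad, forces in N, time in s.
With the tool pointing down it reaches from about 0.4 to 0.85 m from the base axis. Payload 10.4 kg.
Tool frame: the origin (TCP) lies at the very end of the fingers, on their centre line; the grasp point (between the pads) lies 19 mm behind it; z points along the fingers, y is the direction in which the jaws open and shut (so a half turn about z gives the same grasp; the last joint's range is limited). The gripper opens to 87 mm and grips with 3 to 60 N. Pads are 19 mm wide; open, the fingers measure 117 mm over their backs; the gripper's body (75 mm by 190 mm) begins 51 mm behind the grasp point.
Start: joints at [1.245, 0.332, -0.065, 1.46, 0.022, 1.35, -0.088], TCP at [0.186, -0.597, 0.223] pointing down, gripper open.
Joint ranges: [-2.6, 2.6], [-0.5, 2.12], [-1.47, 1.34], [0.16, 2.42], [-1.27, 4.41], [0.06, 2.06], [-2.6, 2.6]. Speed limits (rad/s): [2.22, 2.22, 2.79, 2.79, 3.14, 3.14, 3.14].

## Interface

Orientations are given as a unit quaternion [x, y, z, w].
In Python, from bench import read_state, camera, close_job, recognise, masks_of gives the robot as it stands.
- The arm moves only by the tool play_rows, never from a script. Its argument "moves" is a list of rows, each a list of 3 entries, a list of its own where there are three numbers: the shift along the tool's x, y, z in cm, then the turn, a rotation vector about the tool's x, y, z in rad, then the finger opening in cm, from 0 to 8.7. In form: [[[dx, dy, dz], [ax, ay, az], jaw], ...]. A call has 1 to 8 rows; each row is the pose to reach, as a shift and turn from the pose commanded when the call began, along the tool's axes at that moment; what a row does not reach only later rows make up. A row lasts 1/8 s, in which the tool goes at most 62.5 mm and 10.7 degrees, less where a joint would pass 70% of its speed; a pose out of reach is approached as far as the arm can. A call with a gripper value outside its range is refused whole. The fingers move at their own pace and stop on an object; "grip_force" is the grip in N (left out, the last holds). Time passes only in rows, so rows that repeat a pose let the fingers close. It gives the time, the measured TCP pose, the force and the opening at its end, in the units of the state.
- read_state(): the state, without advancing time (a new reading comes with each control period).
- camera(name): name is "scene" or "top" or "wrist"; returns a dict with "frame" (384x512x3 uint8, red, green, blue), "intrinsics" (3x3 intrinsics, pixels), "camera_from_world" (4x4, takes a point from world to camera coordinates). Camera axes: x right, y down, z forward; pixel columns grow to the right and rows downward; lengths in m; the calibration is good to about 2 mm. A picture is of the moment at which its call begins. There is no depth.
- close_job(): hands the job in, once; it reports no verdict.
Trained networks look in a picture, given as the dict that the camera call returned (one of the last four; its "shot" number tells which), for a name from the list of things; names that differ only in an ending like _2 or _b are one class to them, and where a whole thing is asked for, a point or a joint stands for the part that bears it (a point fixed in the world has none). Each returns a list of dicts, best first, with "conf" (0 to 1); they miss things now and then, are a little off and sometimes report something else, mostly with a low value. They report only what shows in the picture. A call takes as long as a camera call. They do not tell look-alikes from the thing itself.
- recognise(picture, query): "at" ([column, row] in pixels, amid what is visible of it).
- masks_of(picture, query): "region" (384x512 bool, what is visible of it) and "at" ([column, row] in pixels, amid what is visible of it).
The state is a dict: "time": time; "joint_positions": joint angles; "joint_vel": joint speeds; "joint_torque": joint torques, N m; "ee_pos": TCP position; "eef_rot": TCP orientation; "ft_force": force on the tool from outside, world axes, zero at the start; "torque": the same for the moment, N m; "width": finger opening in m.
Only numpy, scipy, OpenCV 4.12 (cv2) and the standard library are available. Lean on these libraries where they do the work, as an engineer would, in place of code of your own. Each camera call takes 0.05 s, during which the arm holds its last target.

## Task

Take the white ceramic rod with copper ends from the rack and lay it gently in the two V-blocks, then slide it along them until its end bears on the spring plunger of the stop and pushes it part of the way in, never hard against its bottom. Leave it there and swing the red clamp strap over the rod, all the way round, so that its white shoe presses on the rod and the plunger is still loaded. Do not disturb the dark rod in the rack or the small crucible on the plate.

Things in the scene. Friction and masses are not known exactly. Their poses are not given: they have to be found in the camera images.
- probe: The white ceramic rod with copper-coloured end bands, a plain cylinder 24 mm in diameter and 160 mm long, about 0.4 kg. Its origin is its centre, half-way along on its axis; x runs along the rod. Starts in one of the two places of the rack, at random.
- probe_center (a point): Centre of the white rod, the same point and axes as probe.
- spare_center (a point): Centre of the dark grey rod, of the same size, which lies in the other place of the rack and stays there; x runs along the rod.
- rack: Fixed grey plastic rack, 140 x 170 mm; origin at the centre of its underside on the table, z up. Rods lie along its x in V notches, in two places at y = +50 and -50 mm, their axis 50 mm above the table. The supports, 24 mm thick at x = +50 and -50 mm, are as high as the rod axis; the 76 mm between them are free for fingers, 40 mm deep under the axis.
- vee_center (a point): On the fixture: the point half-way between the two V-blocks, on the axis that a seated 24 mm rod takes, 60 mm above the table. x runs along the grooves towards the stop, y to the strap's pivot, z up. Sliding the loose rod along the grooves takes some 1.5 to 5 N, which differs each time.
- stop: Blue stop block, 30 x 40 x 66 mm, fixed on the fixture plate 150 mm from vee_center in +x, axes as vee_center; origin at the centre of its underside, 12 mm above the table. From its face towards the V-blocks a brass sleeve stands out, set differently each time and not measured; the sleeve bears a steel plunger with a ball end, on the rod's axis.
- strap (a joint): Angle of the red clamp strap about its upright pivot, rad: 0 is closed, square across the rod, at its end stop; it starts at 1.3 to 1.7, pointing along the rod's side towards the stop. Closing turns clockwise seen from above. The hinge is stiff and stays put: 1 N at the handle, 3 N more at 1 rad/s. The strap is 20 mm wide, from 86 to 94 mm above the table.
- strap_pivot (a point): On the strap's pivot axis, 75 mm from vee_center in its y, at the height of strap_handle.
- strap_handle (a point): Middle of the black upright round handle at the strap's free end, 14 mm in diameter and 36 mm tall (from 94 to 130 mm above the table), 105 mm from the pivot axis. Grip it or push it from the side.
- shoe: White ball-shaped spring shoe of 20 mm diameter under the strap, 75 mm from the pivot; origin at the strap's underside. Its lowest point hangs 69 mm above the table and rides up on the rod (top at 72 mm) as the strap comes over, over the last 0.55 rad; it then presses with about 5 N. It yields 6 mm upwards.
- crucible: Small white ceramic crucible, 32 mm in diameter, 30 mm tall, standing on the fixture plate's corner 88 mm from vee_center in -x and 88 mm in y; origin at the centre of its underside.
- fixture: The fixed fixture, on a dark steel plate 12 mm thick, 280 x 170 mm; origin on the table directly under vee_center, same axes. Its two steel V-blocks are 24 mm thick, centred at x = +50 and -50 mm, with 90 degree grooves about 33 mm wide at the top, as high as the rod axis; the 76 mm between them are free for fingers, 48 mm deep under the rod axis.
- stop_axis (a point): Centre of the stop block's face, where the sleeve comes out, on the rod's axis, 135 mm from vee_center. The ball's tip, untouched, lies 41 to 61 mm from here (a rod centre at -6 to +14 mm from vee_center): find it by feel. The plunger gives way by 8 mm, from 1.0 N at first to 6.6 N fully in, then is rigid. Friction holds the rod there when let go.
Things that resemble listed ones, but are neither listed nor needed, are in the scene too. What is shaped like the probe but blue or turquoise is not meant.

How it is judged:
By the outcome, as a careful person would: the job done as asked, in the order asked, and still so for the second after the job is handed in, with the robot touching nothing.
It also fails if it takes over 72 s, if anything falls off the work surface, if the arm or the gripper's body presses on something with over 40 N, if the wrist force passes 120 N, or if a joint passes its speed limit or range.

## Working session

There is one attempt and no reset: what is moved stays moved. The work goes in short steps, Python scripts to look and compute and a tool call to move; the robot and the scene stay as the last step left them, time stands still between calls to the robot, and variables do not carry over. Pictures are saved under pics/ and viewed, and the job is handed in when it is done.

Besides the shell and the picture viewer there is one more tool, called after ">>>" as name(argument=value, ...), one argument or row to a line, values as JSON. play_rows: Moves the arm, as the interface text tells. Its arguments: {"type":"object","properties":{"moves":{"type":"array","items":{"type":"array"}},"grip_force":{"type":"number"}},"required":["moves"]}

```bash
ls; mkdir -p pics
python3 - <<'E'
from bench import *
import cv2,pickle
s=read_state()
for k in s: print(k,s[k])
for n in ["scene","top","wrist"]:
    c=camera(n); pickle.dump(c,open(f"{n}0.pkl","wb")); cv2.imwrite(f"pics/{n}0.png",cv2.resize(c["frame"][:,:,::-1],(768,576)))
    print(n,c["intrinsics"].tolist(),c["camera_from_world"].tolist())
    for q in ["probe","rack","stop","crucible","strap_handle","shoe","fixture","spare_center"]:
        try: print(q,[(r["at"],round(r["conf"],2)) for r in recognise(c,q)][:4])
        except Exception as e: print(q,e)
E
```

```text
pics
time 0.0
joint_positions [ 1.24536001  0.33287428 -0.0647141   1.46093231  0.02162486  1.34990605
 -0.08848536]
joint_vel [ 6.47624339e-04  3.97472087e-04  2.61353119e-04 -2.85884640e-04
  5.44912142e-05 -4.60923233e-04  6.07742619e-04]
joint_torque [-1.67704606e-03 -6.23262119e+01  2.33436510e-02 -3.89899492e+01
 -6.16274960e-02  3.95147467e-02  1.19635720e-04]
ee_pos [ 0.18627202 -0.59619234  0.22175679]
eef_rot [ 9.88553816e-01  1.50866983e-01 -1.49515923e-04 -6.95858849e-04]
ft_force [ 0.14983623 -1.03578774  0.21622868]
torque [ 0.01509795  0.01661704 -0.04280735]
width 0.08684131092597475
scene [[362.81231263170645, 0.0, 258.6739584431727], [0.0, 362.81231263170645, 185.87633900030553], [0.0, 0.0, 1.0]] [[-0.6696816196901828, 0.7423944242550948, 0.019417700277830144, 0.37623568813397157], [0.46828898398907937, 0.4424275472521442, -0.7648289304850645, -0.09587080484599989], [-0.5763956590082969, -0.5030987818186385, -0.6439407270929466, 1.2185967812389613], [0.0, 0.0, 0.0, 1.0]]
probe [([252.4, 164.7], 0.87), ([186.5, 190.0], 0.86), ([184.8, 149.5], 0.63)]
rack [([196.6, 18
[... 721 characters left out ...]
8)]
stop [([223.3, 186.6], 0.91)]
crucible [([313.4, 147.9], 0.73), ([141.0, 137.0], 0.61)]
strap_handle [([190.4, 149.7], 0.68)]
shoe []
fixture [([183.7, 170.0], 0.61)]
spare_center [([321.3, 185.2], 0.71)]
wrist [[321.21490620207334, 0.0, 256.1124045559817], [0.0, 321.21490620207334, 193.01730914175258], [0.0, 0.0, 1.0]] [[0.29858361016070945, -0.9543834797623247, 3.6057696482293236e-05, -0.625258022266146], [-0.9250981571231912, -0.28941226371423706, 0.24583315744439244, -0.029664337685442476], [-0.23460866870317498, -0.07343510855551849, -0.9693121568415238, 0.3883639162556234], [0.0, 0.0, 0.0, 1.0]]
probe []
rack []
stop []
crucible []
strap_handle []
shoe []
fixture []
spare_center []
```

View pics/top0.png

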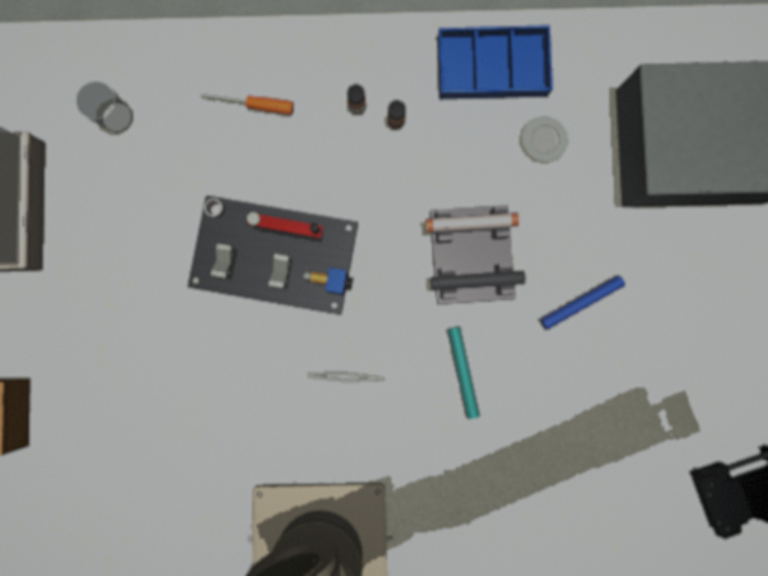

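View pics/scene0.png

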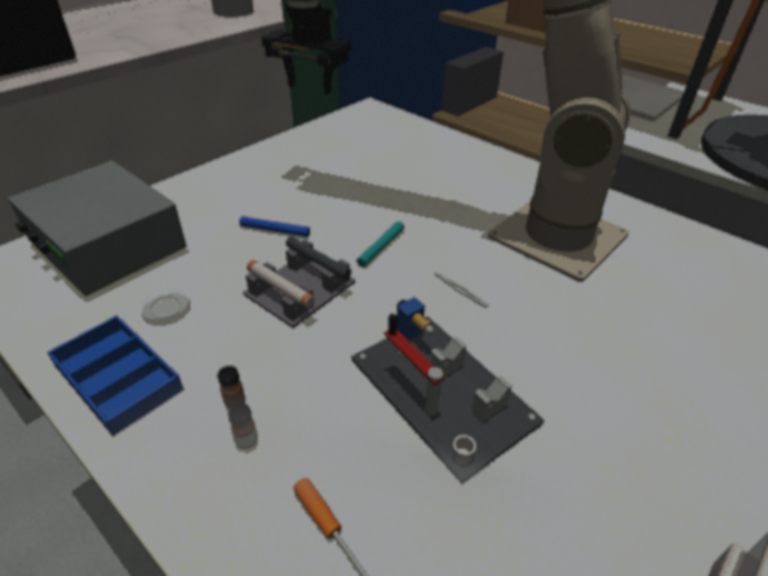

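The top view, in 768-px coordinates, shows these rod-like things:
- white rod with copper ends at (471,222)
- dark rod at (476,280)
- turquoise rod at (463,372)
- blue rod at (582,302)

I choose the white one. Next is a close crop and measurement.

```bash
cat > h.py <<'E'
import numpy as np,cv2,pickle
from scipy.optimize import least_squares
def proj(c,P):
    P=np.atleast_2d(P); T=c["camera_from_world"]; q=P@np.array(T)[:3,:3].T+np.array(T)[:3,3]
    u=q@np.array(c["intrinsics"]).T; return u[:,:2]/u[:,2:]
def ray(c,uv,z):
    T=np.array(c["camera_from_world"]);R=T[:3,:3];o=-R.T@T[:3,3]
    d=R.T@np.linalg.inv(np.array(c["intrinsics"]))@np.array([uv[0],uv[1],1.])
    return o+d*(z-o[2])/d[2]
E
python3 - <<'E'
from h import *
c=pickle.load(open("top0.pkl","rb")); im=c["frame"]
a=cv2.resize(im[120:220,110:250],(0,0),fx=5,fy=5,interpolation=cv2.INTER_CUBIC)
cv2.imwrite("pics/fix.png",a[:,:,::-1])
a=cv2.resize(im[125:215,270:370],(0,0),fx=6,fy=6,interpolation=cv2.INTER_CUBIC)
cv2.imwrite("pics/rack.png",a[:,:,::-1])
c=pickle.load(open("scene0.pkl","rb")); im=c["frame"]
a=cv2.resize(im[190:330,225:375],(0,0),fx=4,fy=4,interpolation=cv2.INTER_CUBIC)
cv2.imwrite("pics/sfix.png",a[:,:,::-1])
E
```

```text
(no output)
```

View pics/fix.png

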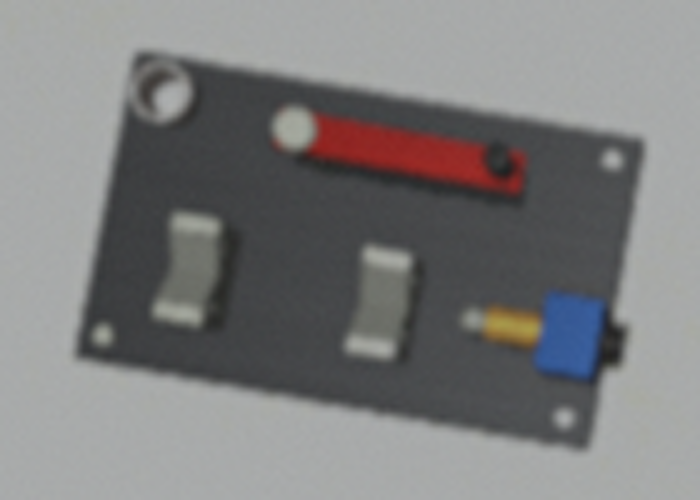

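View pics/rack.png

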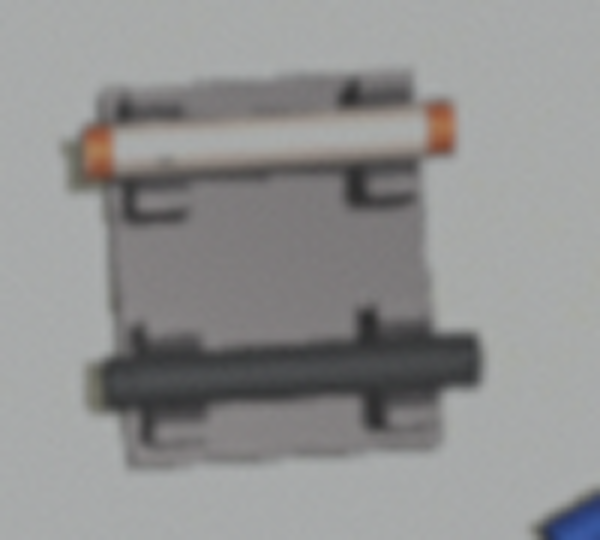

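View pics/sfix.png

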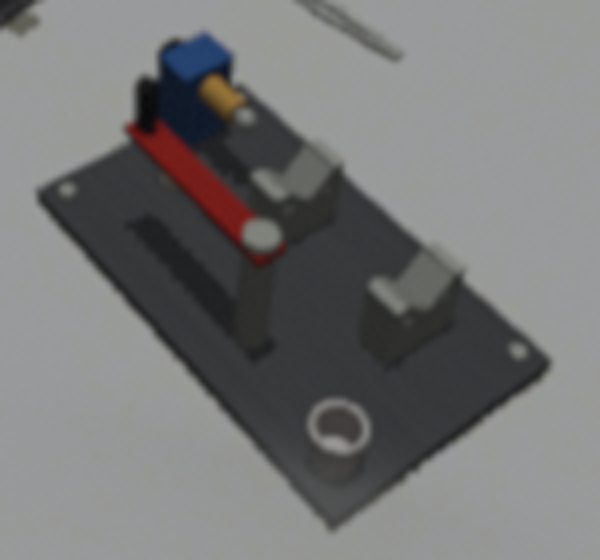

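The crops show the rod with copper ends in crop rack.png at (270,140). The fixture's plate corners are clear in both views, so I fit the poses from them.

```bash
cat > fit.py <<'E'
from h import *
t=pickle.load(open("top0.pkl","rb")); s=pickle.load(open("scene0.pkl","rb"))
def up(l,f,ox,oy): return [((u+.5)/f-.5+ox,(v+.5)/f-.5+oy) for u,v in l]
tp=up([(135,52),(643,142),(590,447),(78,356)],5,110,120)
L=[(-.14,.085,.012),(.14,.085,.012),(.14,-.085,.012),(-.14,-.085,.012)]
tb=up([(547,292),(608,298),(592,380),(536,372)],5,110,120)
LB=[(.135,.02,.078),(.165,.02,.078),(.165,-.02,.078),(.135,-.02,.078)]
tpiv=up([(295,129)],5,110,120); 
sp=up([(40,190),(545,362),(245,86)],4,225,190); LS=[(.14,.085,.012),(-.14,-.085,.012),(.14,-.085,.012)]
def w(p,l):
    l=np.array(l);c,sn=np.cos(p[2]),np.sin(p[2]);return np.c_[p[0]+c*l[:,0]-sn*l[:,1],p[1]+sn*l[:,0]+c*l[:,1],l[:,2]]
def f(p,top=True,sc=True):
    r=[]
    if top:r+=[proj(t,w(p,L))-tp,proj(t,w(p,LB))-tb]
    if sc:r+=[proj(s,w(p,LS))-sp]
    return np.concatenate(r).ravel()
for a in [(1,1),(1,0),(0,1)]:
    r=least_squares(lambda p:f(p,*a),[.5,.1,-1.7]); print(a,r.x,np.abs(r.fun).max(),r.fun.round(1))
    print(r.x[2]*180/np.pi)
p=least_squares(f,[.5,.1,-1.7]).x
np.save("fix.npy",p)
def loc(W,p=p):
    c,sn=np.cos(p[2]),np.sin(p[2]);d=np.array(W[:2])-p[:2];return np.array([c*d[0]+sn*d[1],-sn*d[0]+c*d[1]])
print("handle",loc(ray(t,up([(500,155)],5,110,120)[0],.13)), "pivot",loc(ray(t,tpiv[0],.1)))
print("tip",loc(ray(t,up([(461,320)],5,110,120)[0],.06)),"sleeve end",loc(ray(t,up([(485,325)],5,110,120)[0],.06)))
# probe ends
e=up([(84,152),(455,127)],6,270,125)
P=[ray(t,x,.05) for x in e]; print("probe",P,np.linalg.norm(P[0]-P[1]),(P[0]+P[1])/2, np.arctan2(*(P[1]-P[0])[[1,0]]))
e=up([(100,382),(480,358)],6,270,125)
P=[ray(t,x,.05) for x in e]; print("spare",P,np.linalg.norm(P[0]-P[1]),(P[0]+P[1])/2,np.arctan2(*(P[1]-P[0])[[1,0]]))
e=up([(102,90),(412,70),(440,445),(130,465)],6,270,125); P=[ray(t,x,.01) for x in e]; print("rack",P,np.mean(P,0))
E
python3 fit.py
```

```text
(1, 1) [ 0.51239815  0.08556067 -1.82292456] 7.864443941997308 [-1.7 -0.5 -2.2  4.7 -6.3  5.6 -6.  -0.   7.9 -5.   7.3 -3.5  6.8 -4.3
  6.4 -5.4  3.9 -1.9  6.1  3.   5.7 -0.8]
-104.44588356492974
(1, 0) [ 0.51042038  0.0897733  -1.83422355] 8.396720692699347 [-2.7 -0.3 -3.5  6.1 -8.4  6.9 -7.8  0.1  6.1 -3.5  5.6 -1.9  4.9 -2.8
  4.5 -4. ]
-105.0932683748884
(0, 1) [ 0.51936426  0.07677386 -1.79027394] 1.5674346244229014 [-1.4 -0.8  1.6  0.8 -0.3 -1. ]
-102.57514069606219
handle [0.08728257 0.05825231] pivot [-0.01873209  0.05214576]
tip [ 0.077376   -0.01905652] sleeve end [ 0.08988897 -0.01877327]
probe [array([ 0.55780078, -0.19598167,  0.05      ]), array([ 0.56476346, -0.35595101,  0.05      ])] 0.16012079159334078 [ 0.56128212 -0.27596634  0.05      ] -1.5272987199028674
spare [array([ 0.45835319, -0.19991972,  0.05      ]), array([ 0.46475801, -0.36257183,  0.05      ])] 0.16277816433821424 [ 0.4615556  -0.28124577  0.05      ] -1.5314392329212394
rack [array([ 0.59237678, -0.20790938,  0.01      ]), array([ 0.59802617, -0.34702497,  0.01      ]), array([ 0.42962997, -0.35280723,  0.01      ]), array([ 0.4240238, -0.2153064,  0.01     ])] [ 0.51101418 -0.28076199  0.01      ]
```

```bash
python3 - <<'E'
s=open('fit.py').read()
i=s.index("def f(p"); j=s.index('def loc')
new='''
def sh(l,p):
    l=np.array(l,float); l[:,0]+=p[3]; l[:,1]+=p[4]; return l
def f(p,top=True,sc=True):
    r=[]
    if top:r+=[proj(t,w(p,sh(L,p)))-tp,proj(t,w(p,LB))-tb,proj(t,w(p,[(0,.075,.102)]))-tpiv]
    if sc:r+=[proj(s,w(p,sh(LS,p)))-sp]
    return np.concatenate(r).ravel()
for a in [(1,1),(1,0)]:
    r=least_squares(lambda p:f(p,*a),[.5,.1,-1.7,0,0]); print(a,r.x,np.abs(r.fun).max(),r.fun.round(1))
p=least_squares(f,[.5,.1,-1.7,0,0]).x
np.save("fix.npy",p)
'''
open('fit.py','w').write(s[:i]+new+s[j:]+'''
for n,q in [("vblockL",[(172,213),(222,218),(203,325),(152,317)]),("R",[(362,247),(415,252),(393,357),(345,352)])]:
    print(n,[loc(ray(t,x,.06)).round(4) for x in up(q,5,110,120)])
print("cruc",loc(ray(t,up([(161,91)],5,110,120)[0],.042)))
''')
E
python3 fit.py
```

```text
(1, 1) [ 0.49436573  0.10520869 -1.77569793  0.02380603  0.02973822] 1.9032063816243578 [-0.1 -0.8  0.4 -0.4 -0.7  1.  -1.5  0.3  0.3 -0.2 -0.1  0.8  0.1  0.1
 -0.5 -0.5  0.1 -0.2 -1.9 -0.5  1.6 -0.4 -1.3 -1.2]
(1, 0) [ 0.49342614  0.10527564 -1.76787209  0.0251411   0.03076878] 0.8689390722855563 [ 0.1 -0.5  0.7 -0.9  0.1  0.6 -0.9  0.7  0.3 -0.2 -0.1  0.6  0.3 -0.
 -0.4 -0.5 -0.1  0.1]
handle [0.10550322 0.07571983] pivot [-0.00068152  0.07462494]
tip [ 0.09195802 -0.00103512] sleeve end [ 0.10447041 -0.00134292]
probe [array([ 0.55780078, -0.19598167,  0.05      ]), array([ 0.56476346, -0.35595101,  0.05      ])] 0.16012079159334078 [ 0.56128212 -0.27596634  0.05      ] -1.5272987199028674
spare [array([ 0.45835319, -0.19991972,  0.05      ]), array([ 0.46475801, -0.36257183,  0.05      ])] 0.16277816433821424 [ 0.4615556  -0.28124577  0.05      ] -1.5314392329212394
rack [array([ 0.59237678, -0.20790938,  0.01      ]), array([ 0.59802617, -0.34702497,  0.01      ]), array([ 0.42962997, -0.35280723,  0.01      ]), array([ 0.4240238, -0.2153064,  0.01     ])] [ 0.51101418 -0.28076199  0.01      ]
vblockL [array([-0.064 ,  0.0263]), array([-0.0383,  0.0284]), array([-0.037 , -0.0272]), array([-0.0634, -0.0279])]
R [array([0.0351, 0.0266]), array([0.0622, 0.0289]), array([ 0.0615, -0.0258]), array([ 0.037 , -0.0277])]
cruc [-0.08796216  0.08981438]
```

```bash
cat >> h.py <<'E'
from scipy.spatial.transform import Rotation as Ro
def tool_R(yaw): # tool x at world yaw, z down
    c,s=np.cos(yaw),np.sin(yaw); return np.array([[c,s,0],[s,-c,0],[0,0,-1]])
def plan(pos,yaw):
    from bench import read_state
    st=read_state(); R=Ro.from_quat(st["eef_rot"]).as_matrix()
    d=R.T@(np.array(pos)-st["ee_pos"])*100; r=Ro.from_matrix(R.T@tool_R(yaw)).as_rotvec()
    print("t",round(st["time"],2),"pos",st["ee_pos"].round(4),"yaw",np.arctan2(R[1,0],R[0,0]).round(3),"F",st["ft_force"].round(2),"w",round(st["width"],4))
    print("shift cm",d.round(2),"rot",r.round(3))
E
python3 - <<'E'
from h import *
import fit
from fit import t,s,up
a=up([(295,129)],5,110,120)[0]; b=up([(262,235)],4,225,190)[0]
r=least_squares(lambda X:np.r_[proj(t,X)[0]-a,proj(s,X)[0]-b],[.56,.09,.1]);print(r.x,r.fun)
a=up([(500,155)],5,110,120)[0]; b=up([(147,85)],4,225,190)[0]
r=least_squares(lambda X:np.r_[proj(t,X)[0]-a,proj(s,X)[0]-b],[.56,.09,.1]);print("handle",r.x,r.fun)
plan([.561,-.276,.16],1.614)
E
```

```text
(1, 1) [ 0.49436573  0.10520869 -1.77569793  0.02380603  0.02973822] 1.9032063816243578 [-0.1 -0.8  0.4 -0.4 -0.7  1.  -1.5  0.3  0.3 -0.2 -0.1  0.8  0.1  0.1
 -0.5 -0.5  0.1 -0.2 -1.9 -0.5  1.6 -0.4 -1.3 -1.2]
(1, 0) [ 0.49342614  0.10527564 -1.76787209  0.0251411   0.03076878] 0.8689390722855563 [ 0.1 -0.5  0.7 -0.9  0.1  0.6 -0.9  0.7  0.3 -0.2 -0.1  0.6  0.3 -0.
 -0.4 -0.5 -0.1  0.1]
handle [0.10550322 0.07571983] pivot [-0.00068152  0.07462494]
tip [ 0.09195802 -0.00103512] sleeve end [ 0.10447041 -0.00134292]
probe [array([ 0.55780078, -0.19598167,  0.05      ]), array([ 0.56476346, -0.35595101,  0.05      ])] 0.16012079159334078 [ 0.56128212 -0.27596634  0.05      ] -1.5272987199028674
spare [array([ 0.45835319, -0.19991972,  0.05      ]), array([ 0.46475801, -0.36257183,  0.05      ])] 0.16277816433821424 [ 0.4615556  -0.28124577  0.05      ] -1.5314392329212394
rack [array([ 0.59237678, -0.20790938,  0.01      ]), array([ 0.59802617, -0.34702497,  0.01      ]), array([ 0.42962997, -0.35280723,  0.01      ]), array([ 0.4240238, -0.2153064,  0.01     ])] [ 0.51101418 -0.28076199  0.01      ]
vblockL [array([-0.064 ,  0.0263]), array([-0.0383,  0.0284]), array([-0.037 , -0.0272]), array([-0.0634, -0.0279])]
R [array([0.0351, 0.0266]), array([0.0622, 0.0289]), array([ 0.0615, -0.0258]), array([ 0.037 , -0.0277])]
cruc [-0.08796216  0.08981438]
[0.56695751 0.09197329 0.09893317] [-0.4241067   0.33497321 -0.47233651 -0.01159141]
handle [ 0.54610175 -0.01170112  0.12785852] [-0.64272634  0.55362585 -0.80789141 -0.04939773]
t 1.35 pos [ 0.1864 -0.5966  0.2226] yaw 0.303 F [-0.42  0.22  0.06] w 0.0871
shift cm [ 45.31 -19.43   6.26] rot [ 0.     0.    -1.311]
```

>>> play_rows(
  moves=[
    [[5.6,-2.4,0.8],[0,0,-0.16],5.5],
    [[11.3,-4.8,1.6],[0,0,-0.33],5.5],
    [[17,-7.3,2.4],[0,0,-0.49],5.5],
    [[22.6,-9.7,3.1],[0,0,-0.655],5.5],
    [[28.3,-12.1,3.9],[0,0,-0.82],5.5],
    [[34,-14.5,4.7],[0,0,-0.98],5.5],
    [[39.6,-17,5.5],[0,0,-1.15],5.5],
    [[45.3,-19.4,6.2],[0,0,-1.311],5.5],
  ],
)

```text
time: 2.35
ee_pos: [0.5622, -0.2751, 0.1605]
eef_rot: [0.69, 0.724, -0.0, 0.0]
ft_force: [-0.4, -0.8, 1.3]
width: 0.0548
```

Run:
```python
from h import *
from bench import *
c=camera("wrist");pickle.dump(c,open("w1.pkl","wb"));cv2.imwrite("pics/w1.png",c["frame"][:,:,::-1])
plan([.561,-.276,.16],1.614)
print([(r["at"],r["conf"]) for r in recognise(c,"probe")])
print("expected",proj(c,[[.5578,-.196,.05],[.5648,-.356,.05],[.5613,-.276,.05]]))
```

```text
t 2.4 pos [ 0.5677 -0.2661  0.1595] yaw 1.636 F [-0.15  8.46  0.13] w 0.0548
shift cm [-0.95 -0.73 -0.06] rot [ 0.003 -0.005  0.022]
[([256.9, 165.3], 0.71), ([40.3, 143.7], 0.69)]
expected [[255.12343692  95.44488713]
 [254.46786169 274.63722591]
 [254.77252485 191.36180373]]
```

View pics/w1.png

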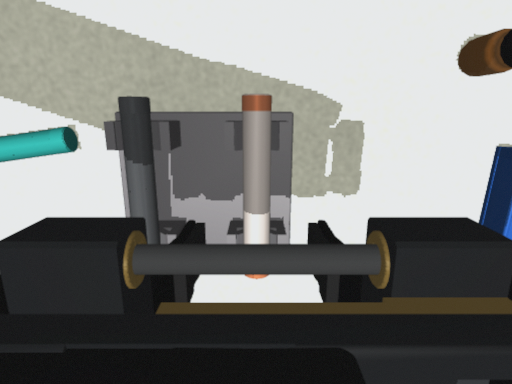

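The white rod runs from (257,97) to (257,275), about 2 px from where it was predicted. The dark rod is well to the left at x≈140.

>>> play_rows(
  moves=[
    [[0,0,0],[0,0,0],5.5],
    [[0,0,1],[0,0,0],5.5],
    [[0,0,3],[0,0,0],5.5],
    [[0,0,5],[0,0,0],5.5],
    [[0,0,6],[0,0,0],5.5],
    [[0,0,6],[0,0,0],5.5],
    [[0,0,6],[0,0,0],5.5],
  ],
)

```text
time: 3.32
ee_pos: [0.5614, -0.2764, 0.1012]
eef_rot: [0.692, 0.722, 0.0, 0.0]
ft_force: [-0.3, -0.2, 0.7]
width: 0.055
```

Run:
```python
from h import *
plan([.5613,-.276,.038],1.614)
```

```text
t 3.33 pos [ 0.5614 -0.2764  0.1012] yaw 1.614 F [-0.29 -0.23  0.65] w 0.055
shift cm [ 0.05 -0.01  6.31] rot [ 0.001  0.    -0.   ]
```

>>> play_rows(
  moves=[
    [[0,0,1.5],[0,0,0],5.5],
    [[0,0,3.5],[0,0,0],5.5],
    [[0,0,5.3],[0,0,0],5.5],
    [[0,0,6.3],[0,0,0],5.5],
    [[0,0,6.3],[0,0,0],5.5],
    [[0,0,6.3],[0,0,0],5.5],
  ],
  grip_force=15,
)

```text
time: 4.08
ee_pos: [0.5614, -0.2764, 0.0381]
eef_rot: [0.692, 0.722, 0.0, 0.0]
ft_force: [-0.2, -0.5, 1.4]
width: 0.0552
```

>>> play_rows(
  moves=[
    [[0,0,0],[0,0,0],4.0],
    [[0,0,0],[0,0,0],3.0],
    [[0,0,0],[0,0,0],2.4],
    [[0,0,0],[0,0,0],1.5],
    [[0,0,0],[0,0,0],1.5],
    [[0,0,0],[0,0,0],1.5],
  ],
)

```text
time: 4.82
ee_pos: [0.5622, -0.2763, 0.0381]
eef_rot: [0.692, 0.722, 0.001, 0.001]
ft_force: [5.0, -0.5, 0.1]
width: 0.0233
```

Run:
```python
from h import *
plan([.5613,-.276,.038],1.614)
```

```text
t 4.83 pos [ 0.5622 -0.2763  0.0381] yaw 1.614 F [ 5.02 -0.53  0.09] w 0.0233
shift cm [ 0.03 -0.09  0.01] rot [0.003 0.001 0.   ]
```

>>> play_rows(
  moves=[
    [[0,0.1,0],[0,0,0],1.5],
    [[0,0.1,-0.3],[0,0,0],1.5],
    [[0,0.1,-1],[0,0,0],1.5],
    [[0,0.1,-3],[0,0,0],1.5],
    [[0,0.1,-6],[0,0,0],1.5],
    [[0,0.1,-9],[0,0,0],1.5],
    [[0,0.1,-11],[0,0,0],1.5],
    [[0,0.1,-11],[0,0,0],1.5],
  ],
  grip_force=25,
)

```text
time: 5.82
ee_pos: [0.5628, -0.2766, 0.1496]
eef_rot: [0.692, 0.722, 0.0, 0.002]
ft_force: [0.2, -0.5, -4.4]
width: 0.0233
```

Run:
```python
from h import *
from bench import *
c=camera("top");s=camera("scene");w=camera("wrist");pickle.dump((c,s,w),open("l1.pkl","wb"))
cv2.imwrite("pics/l1.png",np.hstack([cv2.resize(c["frame"][100:280,130:400],(400,267)),cv2.resize(w["frame"],(356,267))])[:,:,::-1])
# vee target
p=np.load("fix.npy"); yaw=-1.770
cx,cy=.4939,.1052
x=-.008
W=np.array([cx+np.cos(yaw)*x,cy+np.sin(yaw)*x]); print(W)
plan([W[0],W[1],.148],yaw+np.pi)
```

```text
[0.49548311 0.1130418 ]
t 5.97 pos [ 0.5612 -0.2761  0.1462] yaw 1.614 F [ 0.14  0.18 -5.17] w 0.023
shift cm [39.16 -4.89 -0.14] rot [-0.002 -0.001  0.242]
```

View pics/l1.png

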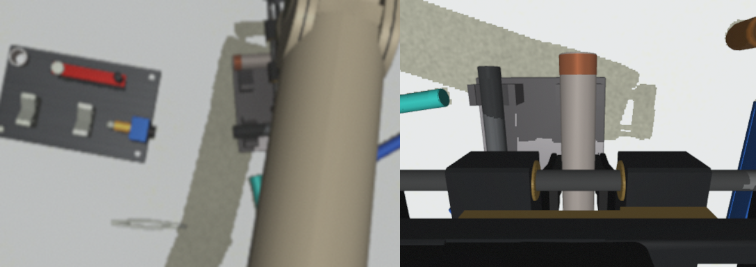

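The wrist picture shows the white rod straight between the fingers, with the dark rod still in the rack. I move over the fixture, a bit higher.

>>> play_rows(
  moves=[
    [[3,-0.3,-2.5],[0,0,0.02],1.5],
    [[8,-1,-3],[0,0,0.05],1.5],
    [[13,-1.6,-3],[0,0,0.08],1.5],
    [[19,-2.4,-3],[0,0,0.12],1.5],
    [[25,-3.1,-3],[0,0,0.155],1.5],
    [[31,-3.9,-3],[0,0,0.19],1.5],
    [[36,-4.5,-3],[0,0,0.225],1.5],
    [[39.2,-4.9,-3],[0,0,0.242],1.5],
  ],
)

```text
time: 6.98
ee_pos: [0.4947, 0.1159, 0.1767]
eef_rot: [0.773, 0.634, -0.001, -0.001]
ft_force: [0.5, -0.1, -5.0]
width: 0.0232
```

>>> play_rows(
  moves=[
    [[0,0,0],[0,0,0],1.5],
    [[0,0,0],[0,0,0],1.5],
    [[0,0,0],[0,0,0],1.5],
    [[0,0,0],[0,0,0],1.5],
  ],
)

```text
time: 7.48
ee_pos: [0.4963, 0.1123, 0.1774]
eef_rot: [0.774, 0.633, -0.0, 0.0]
ft_force: [-0.2, 0.3, -4.5]
width: 0.0235
```

Run:
```python
from h import *
from bench import *
plan([.49548,.11304,.148],-1.770+np.pi)
c=camera("top");s=camera("scene");w=camera("wrist");pickle.dump((c,s,w),open("l2.pkl","wb"))
cv2.imwrite("pics/l2.png",np.hstack([cv2.resize(s["frame"][100:340,190:400],(380,434)),cv2.resize(w["frame"],(400,434))])[:,:,::-1])
yaw=-1.77
C=np.array([.4939,.1052]);ex=np.array([np.cos(yaw),np.sin(yaw)]);ey=np.array([-ex[1],ex[0]])
for l in [(.062,0,.06),(.038,.0165,.06),(.038,-.0165,.06),(.092,0,.06),(.105,.075,.13),(0,.075,.1)]:
    print(l,proj(w,np.r_[C+ex*l[0]+ey*l[1],l[2]]).round(1))
```

```text
t 7.47 pos [0.4963 0.1123 0.1774] yaw 1.37 F [-0.19  0.32 -4.46] w 0.0235
shift cm [ 0.05 -0.09  2.94] rot [-0.     0.    -0.001]
(0.062, 0, 0.06) [[255.  260.5]]
(0.038, 0.0165, 0.06) [[272.8 236.8]]
(0.038, -0.0165, 0.06) [[237.2 236.8]]
(0.092, 0, 0.06) [[255.1 289. ]]
(0.105, 0.075, 0.13) [[352.6 353. ]]
(0, 0.075, 0.1) [[351.3 210.5]]
```

View pics/l2.png

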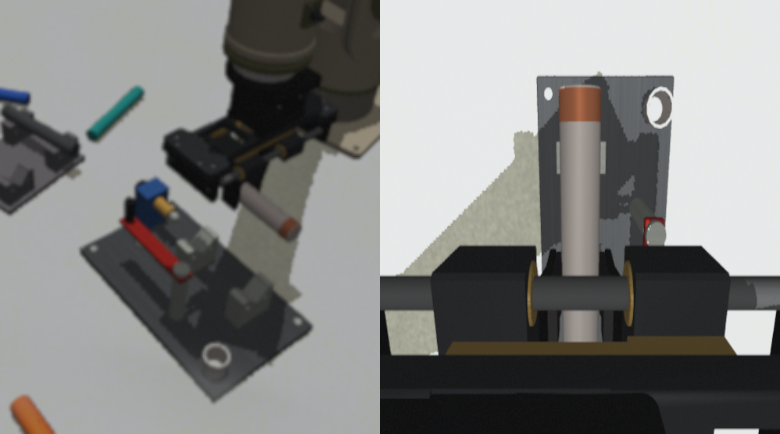

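Run:
```python
from h import *
c,s,w=pickle.load(open("l2.pkl","rb"))
cv2.imwrite("pics/l2w.png",cv2.resize(w["frame"][60:220,190:390],(800,640)[:2],interpolation=cv2.INTER_CUBIC)[:600,:,::-1])
yaw=-1.77
C=np.array([.4939,.1052]);ex=np.array([np.cos(yaw),np.sin(yaw)]);ey=np.array([-ex[1],ex[0]])
for n,l in dict(plL=(-.115,-.055,.012),plR=(-.115,.115,.012),bL=(-.062,-.0275,.06),bR=(-.062,.0275,.06),bL2=(-.038,-.0275,.06),bR2=(-.038,.0275,.06),cap=(0,.075,.1),cru=(-.088,.088,.042)).items():
    print(n,((proj(w,np.r_[C+ex*l[0]+ey*l[1],l[2]])[0]-[190,60]+.5)*4).round(1))
```

```text
plL [31.5 33.3]
plR [743.7  33.1]
bL [132.2 269.1]
bR [390.9 269. ]
bL2 [135.  381.8]
bR2 [388.3 381.7]
cap [647.2 603.9]
cru [659.4 145.3]
```

View pics/l2w.png

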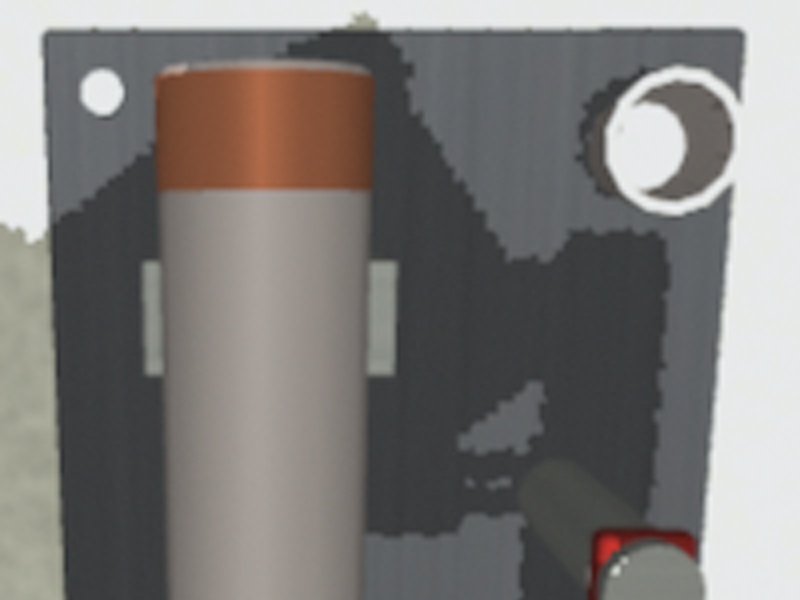

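The block spans 143–397 in the crop and the rod is centred near 265, so the rod needs about +0.5 mm in y. Now I descend.

>>> play_rows(
  moves=[
    [[0,0.05,1.5],[0,0,0],1.5],
    [[0,0.05,4],[0,0,0],1.5],
    [[0,0.05,7],[0,0,0],1.5],
    [[0,0.05,9.5],[0,0,0],1.5],
    [[0,0.05,11],[0,0,0],1.5],
    [[0,0.05,11.8],[0,0,0],1.5],
    [[0,0.05,11.8],[0,0,0],1.5],
    [[0,0.05,11.8],[0,0,0],1.5],
  ],
)

```text
time: 8.62
ee_pos: [0.4972, 0.1133, 0.0603]
eef_rot: [0.774, 0.633, 0.001, 0.0]
ft_force: [0.5, -0.1, -4.0]
width: 0.0234
```

>>> play_rows(
  moves=[
    [[0,0,0.2],[0,0,0],1.5],
    [[0,0,0.4],[0,0,0],1.5],
    [[0,0,0.6],[0,0,0],1.5],
    [[0,0,0.6],[0,0,0],1.5],
    [[0,0,0.6],[0,0,0],1.5],
  ],
)

```text
time: 9.25
ee_pos: [0.4966, 0.1132, 0.0535]
eef_rot: [0.774, 0.633, 0.0, 0.0]
ft_force: [0.6, 0.3, -4.4]
width: 0.0232
```

Run:
```python
from h import *
from bench import *
plan([.49548,.11304,.048],-1.770+np.pi);print(read_state()["torque"])
c=camera("scene");cv2.imwrite("pics/l3.png",cv2.resize(c["frame"][140:340,190:400],(800,760))[:600,:,::-1])
```

```text
t 9.25 pos [0.4966 0.1132 0.0535] yaw 1.372 F [ 0.64  0.28 -4.36] w 0.0232
shift cm [-0.04 -0.11  0.55] rot [0. 0. 0.]
[-0.03571644 -0.05189618  0.04917313]
```

View pics/l3.png

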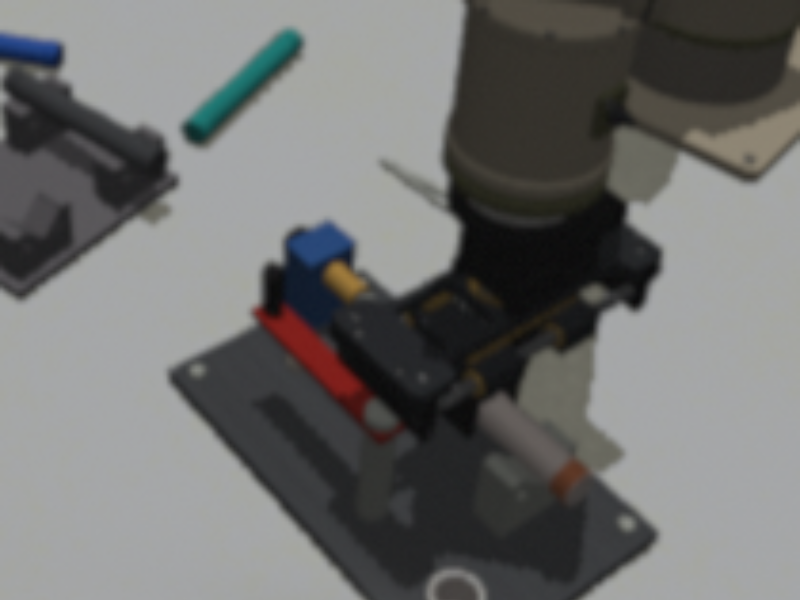

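>>> play_rows(
  moves=[
    [[0,0,0.1],[0,0,0],1.5],
    [[0,0,0.2],[0,0,0],1.5],
    [[0,0,0.3],[0,0,0],1.5],
    [[0,0,0.4],[0,0,0],1.5],
    [[0,0,0.4],[0,0,0],1.5],
  ],
)

```text
time: 9.93
ee_pos: [0.4966, 0.1131, 0.0494]
eef_rot: [0.774, 0.633, -0.0, -0.0]
ft_force: [0.5, 0.6, -4.1]
width: 0.0232
```

>>> play_rows(
  moves=[
    [[0,0,0.05],[0,0,0],1.5],
    [[0,0,0.1],[0,0,0],1.5],
    [[0,0,0.1],[0,0,0],1.5],
  ],
)

```text
time: 10.3
ee_pos: [0.4966, 0.1131, 0.0485]
eef_rot: [0.774, 0.633, 0.0, 0.0]
ft_force: [0.7, 0.0, -4.1]
width: 0.0233
```

>>> play_rows(
  moves=[
    [[0,0,0.05],[0,0,0],1.5],
    [[0,0,0.05],[0,0,0],1.5],
    [[0,0,0.05],[0,0,0],1.5],
  ],
)

```text
time: 10.68
ee_pos: [0.4969, 0.1131, 0.0482]
eef_rot: [0.774, 0.633, 0.0, 0.0]
ft_force: [1.1, -0.4, -2.5]
width: 0.0232
```

>>> play_rows(
  moves=[
    [[0,0.03,0.04],[0,0,0],1.5],
    [[0,0.03,0.06],[0,0,0],1.5],
    [[0,0.03,0.06],[0,0,0],1.5],
    [[0,0.03,0.06],[0,0,0],1.5],
  ],
)

```text
time: 11.18
ee_pos: [0.4971, 0.1132, 0.0478]
eef_rot: [0.774, 0.633, 0.0, 0.0]
ft_force: [-2.1, -1.1, 4.7]
width: 0.0233
```

Run:
```python
from h import *
from bench import *
plan([.49548,.11304,.048],-1.770+np.pi);print(read_state()["torque"])
```

```text
t 11.18 pos [0.4971 0.1132 0.0478] yaw 1.372 F [-2.11 -1.06  4.75] w 0.0233
shift cm [-0.04 -0.16 -0.02] rot [ 0.001 -0.     0.   ]
[-0.20139978  0.27685121 -0.10382223]
```

Seated: z agrees with 48 mm and Fz has gone positive. I release, check, then regrip for the slide.

>>> play_rows(
  moves=[
    [[0,0,-0.05],[0,0,0],2.6],
    [[0,0,-0.05],[0,0,0],3.2],
    [[0,0,-0.05],[0,0,0],3.6],
    [[0,0,-0.05],[0,0,0],3.6],
  ],
)

```text
time: 11.68
ee_pos: [0.4969, 0.1131, 0.0478]
eef_rot: [0.774, 0.633, -0.0, -0.0]
ft_force: [0.5, -1.1, -0.5]
width: 0.0351
```

Run:
```python
from h import *
from bench import *
plan([.49548,.11304,.048],-1.770+np.pi)
w=camera("wrist");s=camera("scene");cv2.imwrite("pics/l4.png",np.hstack([cv2.resize(s["frame"][140:340,190:400],(400,380)),cv2.resize(w["frame"],(400,380))])[:,:,::-1])
```

```text
t 11.68 pos [0.4969 0.1131 0.0478] yaw 1.372 F [ 0.46 -1.1  -0.52] w 0.0351
shift cm [-0.03 -0.14 -0.02] rot [-0.  0.  0.]
```

View pics/l4.png

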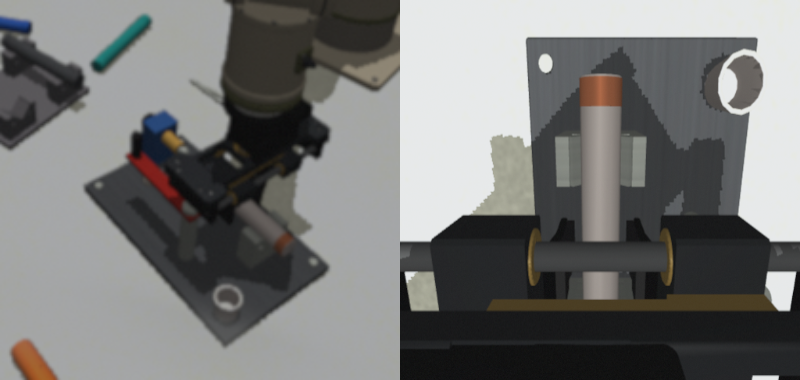

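>>> play_rows(
  moves=[
    [[0,0,0],[0,0,0],2.8],
    [[0,0,0],[0,0,0],2.3],
    [[0,0,0],[0,0,0],1.5],
    [[0,0,0],[0,0,0],1.5],
    [[0,0,0],[0,0,0],1.5],
  ],
  grip_force=20,
)

```text
time: 12.4
ee_pos: [0.4971, 0.113, 0.048]
eef_rot: [0.774, 0.633, 0.0, 0.0]
ft_force: [2.3, -0.5, -1.5]
width: 0.0234
```

>>> play_rows(
  moves=[
    [[-0.1,0,0],[0,0,0],1.5],
    [[-0.2,0,0],[0,0,0],1.5],
    [[-0.3,0,0],[0,0,0],1.5],
    [[-0.4,0,0],[0,0,0],1.5],
  ],
)

```text
time: 12.9
ee_pos: [0.4962, 0.1092, 0.048]
eef_rot: [0.774, 0.633, 0.0, 0.0]
ft_force: [3.8, 2.3, -2.4]
width: 0.0232
```

>>> play_rows(
  moves=[
    [[-0.1,0,0],[0,0,0],1.5],
    [[-0.2,0,0],[0,0,0],1.5],
    [[-0.3,0,0],[0,0,0],1.5],
    [[-0.4,0,0],[0,0,0],1.5],
  ],
)

```text
time: 13.4
ee_pos: [0.4954, 0.1052, 0.048]
eef_rot: [0.774, 0.633, 0.0, 0.0]
ft_force: [3.5, 1.6, -1.8]
width: 0.0236
```

>>> play_rows(
  moves=[
    [[-0.1,0,0],[0,0,0],1.5],
    [[-0.2,0,0],[0,0,0],1.5],
    [[-0.3,0,0],[0,0,0],1.5],
    [[-0.4,0,0],[0,0,0],1.5],
  ],
)

```text
time: 13.9
ee_pos: [0.4946, 0.1013, 0.048]
eef_rot: [0.774, 0.633, 0.0, 0.0]
ft_force: [4.0, 2.3, -0.5]
width: 0.0234
```

>>> play_rows(
  moves=[
    [[-0.1,0.02,0],[0,0,0],1.5],
    [[-0.2,0.02,0],[0,0,0],1.5],
    [[-0.3,0.02,0],[0,0,0],1.5],
  ],
)

```text
time: 14.28
ee_pos: [0.4941, 0.0984, 0.0479]
eef_rot: [0.774, 0.633, 0.0, -0.0]
ft_force: [2.4, 3.4, 0.7]
width: 0.0236
```

>>> play_rows(
  moves=[
    [[-0.1,0,0],[0,0,0],1.5],
    [[-0.2,0,0],[0,0,0],1.5],
  ],
)

```text
time: 14.52
ee_pos: [0.4937, 0.0964, 0.0479]
eef_rot: [0.774, 0.633, -0.0, -0.0]
ft_force: [2.3, 3.4, -0.6]
width: 0.0236
```

Run:
```python
from h import *
from bench import *
for i in range(6):
    w=camera("top" if i else "scene")
    if i==0: s=w
    print(read_state()["ft_force"].round(2))
cv2.imwrite("pics/l5.png",np.hstack([cv2.resize(s["frame"][170:250,240:340],(400,320),interpolation=2),cv2.resize(w["frame"][150:220,150:240],(400,320),interpolation=2)])[:,:,::-1])
```

```text
[ 2.46  3.53 -0.55]
[2.9  1.91 0.11]
[ 3.06  3.06 -0.24]
[ 3.19  2.61 -0.23]
[2.74 2.94 0.35]
[1.82 1.08 0.54]
```

View pics/l5.png

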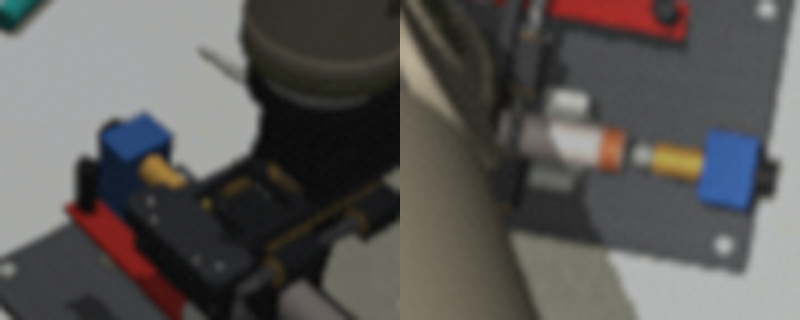

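>>> play_rows(
  moves=[
    [[-0.1,0,0],[0,0,0],1.5],
  ],
)

```text
time: 14.95
ee_pos: [0.4936, 0.0956, 0.0479]
eef_rot: [0.774, 0.633, 0.0, -0.0]
ft_force: [3.2, 3.7, -0.7]
width: 0.0231
```

>>> play_rows(
  moves=[
    [[-0.05,0,0],[0,0,0],1.5],
  ],
)

```text
time: 15.08
ee_pos: [0.4934, 0.095, 0.0479]
eef_rot: [0.774, 0.633, 0.0, -0.0]
ft_force: [3.1, 3.5, 0.1]
width: 0.0235
```

>>> play_rows(
  moves=[
    [[-0.05,0,0],[0,0,0],1.5],
  ],
)

```text
time: 15.2
ee_pos: [0.4933, 0.0945, 0.0479]
eef_rot: [0.774, 0.633, 0.0, 0.0]
ft_force: [2.4, 2.7, -0.2]
width: 0.0233
```

>>> play_rows(
  moves=[
    [[-0.05,0,0],[0,0,0],1.5],
  ],
)

```text
time: 15.32
ee_pos: [0.4932, 0.094, 0.0479]
eef_rot: [0.774, 0.633, -0.0, 0.0]
ft_force: [3.3, 3.0, 0.1]
width: 0.0234
```

>>> play_rows(
  moves=[
    [[-0.05,0,0],[0,0,0],1.5],
  ],
)

```text
time: 15.45
ee_pos: [0.4931, 0.0935, 0.0479]
eef_rot: [0.774, 0.633, -0.0, 0.0]
ft_force: [2.8, 3.7, -0.2]
width: 0.0234
```

>>> play_rows(
  moves=[
    [[-0.05,0,0],[0,0,0],1.5],
  ],
)

```text
time: 15.58
ee_pos: [0.493, 0.093, 0.0479]
eef_rot: [0.774, 0.633, 0.0, -0.0]
ft_force: [2.1, 3.8, -0.7]
width: 0.0234
```

>>> play_rows(
  moves=[
    [[-0.05,0,0],[0,0,0],1.5],
  ],
)

```text
time: 15.7
ee_pos: [0.4929, 0.0924, 0.0479]
eef_rot: [0.774, 0.633, -0.0, 0.0]
ft_force: [2.2, 2.8, 0.3]
width: 0.0233
```

>>> play_rows(
  moves=[
    [[-0.05,0,0],[0,0,0],1.5],
  ],
)

```text
time: 15.82
ee_pos: [0.4928, 0.0921, 0.0479]
eef_rot: [0.774, 0.633, 0.0, -0.0]
ft_force: [2.6, 3.9, -0.4]
width: 0.0233
```

>>> play_rows(
  moves=[
    [[-0.05,0,0],[0,0,0],1.5],
  ],
)

```text
time: 15.95
ee_pos: [0.4928, 0.0916, 0.0479]
eef_rot: [0.774, 0.633, 0.0, -0.0]
ft_force: [3.2, 4.3, -0.6]
width: 0.0234
```

>>> play_rows(
  moves=[
    [[-0.05,0,0],[0,0,0],1.5],
  ],
)

```text
time: 16.08
ee_pos: [0.4927, 0.0912, 0.0479]
eef_rot: [0.774, 0.633, 0.0, -0.0]
ft_force: [1.9, 5.8, -0.9]
width: 0.0234
```

>>> play_rows(
  moves=[
    [[-0.05,0,0],[0,0,0],1.5],
  ],
)

```text
time: 16.2
ee_pos: [0.4926, 0.0907, 0.0479]
eef_rot: [0.774, 0.633, 0.0, -0.0]
ft_force: [2.8, 4.7, 0.4]
width: 0.0236
```

Run:
```python
from h import *
from bench import *
f=[]
for i in range(6):
    w=camera("top"); f.append(read_state()["ft_force"])
print(np.mean(f,0),np.std(f,0)); pickle.dump(w,open("t6.pkl","wb"))
cv2.imwrite("pics/l6.png",cv2.resize(w["frame"][150:220,150:240],(720,560),interpolation=2)[:,:,::-1])
```

```text
[ 2.17392079  4.39989368 -0.46165816] [0.5290307  0.31538109 0.41693385]
```

View pics/l6.png

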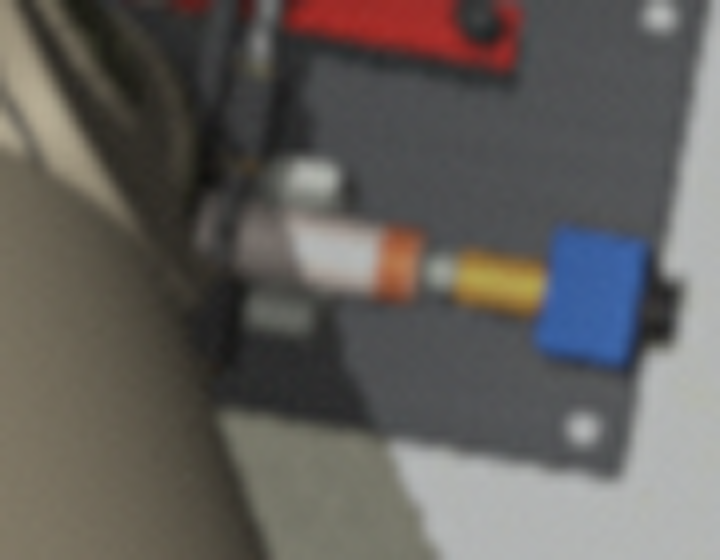

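The ball at (437,272) touches the rod end and the force has stepped up. That puts contact at y≈0.092, so I push about 3 mm more.

>>> play_rows(
  moves=[
    [[-0.05,0,0],[0,0,0],1.5],
    [[-0.1,0,0],[0,0,0],1.5],
  ],
)

```text
time: 16.75
ee_pos: [0.4924, 0.0899, 0.0479]
eef_rot: [0.774, 0.633, 0.0, -0.0]
ft_force: [1.8, 5.9, 0.3]
width: 0.0236
```

>>> play_rows(
  moves=[
    [[-0.05,0,0],[0,0,0],1.5],
    [[-0.1,0,0],[0,0,0],1.5],
  ],
)

```text
time: 17.0
ee_pos: [0.4922, 0.089, 0.048]
eef_rot: [0.774, 0.633, 0.0, -0.0]
ft_force: [2.3, 5.4, -0.5]
width: 0.0233
```

>>> play_rows(
  moves=[
    [[-0.05,0,0],[0,0,0],1.5],
    [[-0.1,0,0],[0,0,0],1.5],
  ],
)

```text
time: 17.25
ee_pos: [0.492, 0.0881, 0.048]
eef_rot: [0.774, 0.633, 0.0, -0.0]
ft_force: [3.2, 6.5, -1.1]
width: 0.0236
```

Run:
```python
from h import *
from bench import *
f=[]
for i in range(6):
    w=camera("top"); f.append(read_state()["ft_force"])
print(np.mean(f,0),np.std(f,0)); pickle.dump(w,open("t7.pkl","wb"))
o=pickle.load(open("t6.pkl","rb"));z=pickle.load(open("top0.pkl","rb"))
cv2.imwrite("pics/l7.png",np.vstack([cv2.resize(k["frame"][170:198,180:235],(550,200),interpolation=2,fx=0,fy=0) if 0 else cv2.resize(k["frame"][172:192,190:230],(400,200),interpolation=2) for k in (z,o,w)])[:,:,::-1])
```

```text
[ 2.82697912  5.81266475 -0.91387416] [0.35832384 0.54845933 0.61342715]
```

View pics/l7.png

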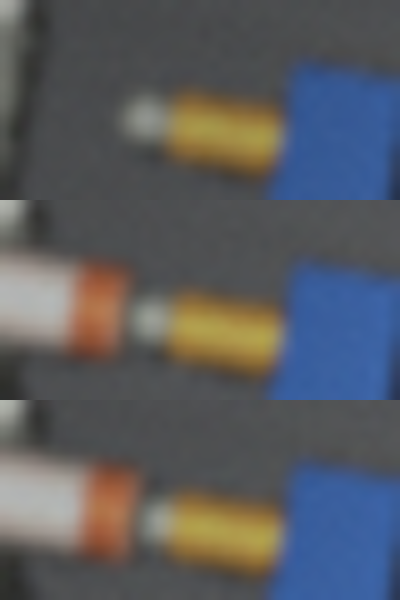

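>>> play_rows(
  moves=[
    [[-0.05,0,0],[0,0,0],1.5],
    [[-0.07,0,0],[0,0,0],1.5],
    [[-0.07,0,0],[0,0,0],1.5],
  ],
)

```text
time: 17.92
ee_pos: [0.4919, 0.0875, 0.0479]
eef_rot: [0.774, 0.634, 0.0, -0.0]
ft_force: [3.9, 6.0, -1.0]
width: 0.0236
```

>>> play_rows(
  moves=[
    [[0,0,0],[0,0,0],2.5],
    [[0,0,0],[0,0,0],2.8],
    [[0,0,0],[0,0,0],3.4],
    [[0,0,0],[0,0,0],4.4],
    [[0,0,0],[0,0,0],4.4],
  ],
)

```text
time: 18.55
ee_pos: [0.4918, 0.0868, 0.0479]
eef_rot: [0.774, 0.633, -0.0, 0.0]
ft_force: [-0.1, 0.0, 0.7]
width: 0.0421
```

Run:
```python
from h import *
from bench import *
plan([.4920,.087,.17],-1.770+np.pi)
w=camera("top"); pickle.dump(w,open("t8.pkl","wb"))
o=pickle.load(open("t7.pkl","rb"));z=pickle.load(open("top0.pkl","rb"))
cv2.imwrite("pics/l8.png",np.vstack([cv2.resize(k["frame"][172:192,190:230],(400,200),interpolation=2) for k in (z,o,w)])[:,:,::-1])
```

```text
t 18.55 pos [0.4918 0.0868 0.0479] yaw 1.372 F [-0.11  0.04  0.67] w 0.0421
shift cm [  0.02   0.02 -12.21] rot [-0.  0.  0.]
```

View pics/l8.png

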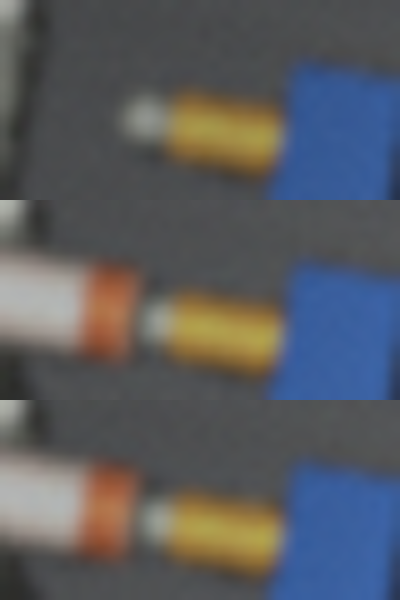

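The rod stayed put after release, with the plunger partly in. I lift and go to the handle.

>>> play_rows(
  moves=[
    [[0,0,-1],[0,0,0],4.4],
    [[0,0,-3],[0,0,0],4.4],
    [[0,0,-6],[0,0,0],4.4],
    [[0,0,-9],[0,0,0],4.4],
    [[0,0,-12],[0,0,0],4.4],
    [[0,0,-12],[0,0,0],4.4],
  ],
)

```text
time: 19.35
ee_pos: [0.4932, 0.0873, 0.1707]
eef_rot: [0.774, 0.633, 0.002, 0.001]
ft_force: [-0.5, 0.3, -0.3]
width: 0.044
```

```bash
cat >> h.py <<'E'
FY=-1.770; FC=np.array([.4942,.1050])
EX=np.array([np.cos(FY),np.sin(FY)]);EY=np.array([-EX[1],EX[0]])
def W(x,y): return FC+EX*x+EY*y
def hand(th): return W(.105*np.sin(th),.075-.105*np.cos(th))
E
python3 - <<'E'
from h import *
from bench import *
print(read_state()["joint_positions"].round(2))
h=hand(1.57);print(h)
plan([*h,.155],FY+np.pi)
c=camera("top");s=camera("scene");pickle.dump((c,s),open("l9.pkl","wb"))
cv2.imwrite("pics/l9.png",np.hstack([cv2.resize(s["frame"][180:330,220:380],(390,366),interpolation=2),cv2.resize(c["frame"][120:220,130:240],(400,366),interpolation=2)])[:,:,::-1])
for n,k in (("top",c),("scene",s)):
    print(n,[(r["at"],round(r["conf"],2)) for r in recognise(k,"strap_handle")], proj(k,np.r_[h,.112]))
E
```

```text
[ 0.4   0.15 -0.71  1.82  0.11  1.2  -0.55]
[ 0.54685656 -0.01274865]
t 19.35 pos [0.4932 0.0873 0.1707] yaw 1.372 F [-0.45  0.32 -0.27] w 0.044
shift cm [-8.75  7.23  1.6 ] rot [ 0.004 -0.001  0.   ]
top [([195.5, 151.2], 0.8)] [[210.12783383 151.91247876]]
scene [([276.8, 235.3], 0.71)] [[259.85469544 215.72433583]]
```

View pics/l9.png

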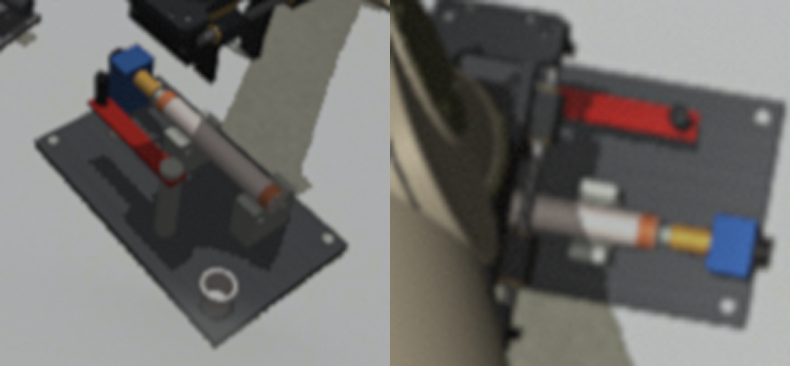

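>>> play_rows(
  moves=[
    [[-2,1.7,0],[0,0,0],4.0],
    [[-5,4.1,0.5],[0,0,0],4.0],
    [[-8,6.6,1],[0,0,0],4.0],
    [[-8.75,7.2,1.4],[0,0,0],4.0],
    [[-8.75,7.2,1.4],[0,0,0],4.0],
    [[-8.75,7.2,1.4],[0,0,0],4.0],
  ],
)

```text
time: 20.3
ee_pos: [0.5447, -0.0116, 0.154]
eef_rot: [0.773, 0.634, 0.0, -0.0]
ft_force: [-0.6, -0.4, -0.6]
width: 0.0398
```

Run:
```python
from h import *
from bench import *
h=hand(1.57);plan([*h,.101],FY+np.pi)
w=camera("wrist");cv2.imwrite("pics/w9.png",w["frame"][:,:,::-1]);print(proj(w,[[*h,.13],[*h,.094]]))
```

```text
t 20.3 pos [ 0.5447 -0.0116  0.154 ] yaw 1.374 F [-0.61 -0.37 -0.57] w 0.0398
shift cm [-0.07  0.24  5.3 ] rot [-0.    -0.     0.002]
[[259.67508776 225.57039999]
 [259.13405072 208.34631033]]
```

View pics/w9.png

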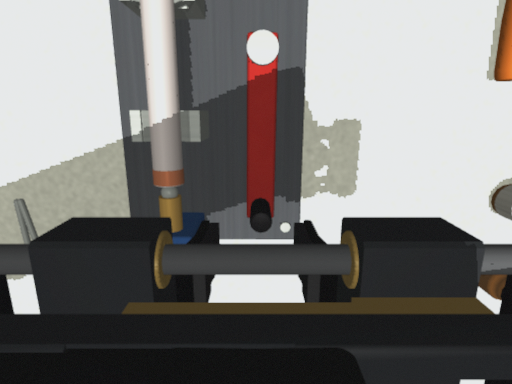

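The handle at (261,222) is centred between the fingers. I descend and cage it.

>>> play_rows(
  moves=[
    [[0,0.28,1],[0,0,0],4.0],
    [[0,0.28,3],[0,0,0],4.0],
    [[0,0.28,4.6],[0,0,0],4.0],
    [[0,0.28,5.3],[0,0,0],4.0],
    [[0,0.28,5.3],[0,0,0],3.0],
    [[0,0.28,5.3],[0,0,0],2.0],
    [[0,0.28,5.3],[0,0,0],2.0],
  ],
)

```text
time: 21.22
ee_pos: [0.5483, -0.0137, 0.1015]
eef_rot: [0.774, 0.633, 0.0, 0.0]
ft_force: [0.2, 0.0, 0.0]
width: 0.0225
```

Run:
```python
from h import *
from bench import *
print(read_state()["joint_positions"].round(2),read_state()["width"])
plan([*hand(1.57),.101],FY+np.pi)
st=read_state();R=Ro.from_quat(st["eef_rot"]).as_matrix();p0=st["ee_pos"]
# current local
for th in np.arange(1.5,.69,-.1):
    P=np.r_[hand(th),.101]; r=Ro.from_matrix(R.T@tool_R(FY+np.pi+th-1.57)).as_rotvec()
    print(round(th,2),(R.T@(P-p0)*100).round(2),r.round(2))
w=camera("wrist");cv2.imwrite("pics/w10.png",w["frame"][:,:,::-1])
```

```text
[ 0.47  0.33 -0.61  1.78  0.21  1.09 -0.42] 0.02249167353109245
t 21.23 pos [ 0.5483 -0.0137  0.1015] yaw 1.372 F [0.22 0.05 0.03] w 0.0225
shift cm [ 0.06 -0.16  0.05] rot [ 0.001 -0.     0.   ]
1.5 [ 0.09 -0.89  0.05] [ 0.   -0.    0.07]
1.4 [ 0.22 -1.93  0.05] [ 0.   -0.    0.17]
1.3 [ 0.45 -2.96  0.05] [ 0.   -0.    0.27]
1.2 [ 0.78 -3.95  0.05] [ 0.   -0.    0.37]
1.1 [ 1.21 -4.91  0.05] [ 0.   -0.    0.47]
1.0 [ 1.73 -5.82  0.05] [ 0.   -0.    0.57]
0.9 [ 2.34 -6.67  0.05] [ 0.   -0.    0.67]
0.8 [ 3.03 -7.46  0.05] [ 0.   -0.    0.77]
0.7 [ 3.8  -8.18  0.04] [ 0.   -0.    0.87]
```

View pics/w10.png

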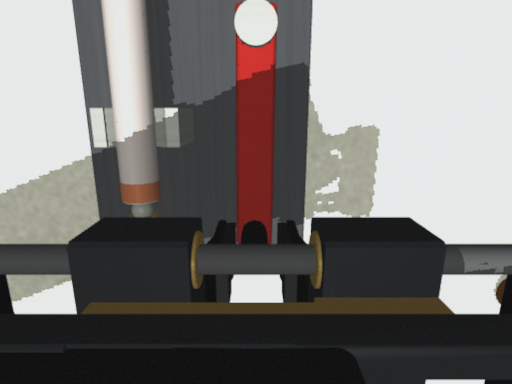

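>>> play_rows(
  moves=[
    [[0.1,-0.9,0],[0,0,0.07],2.0],
    [[0.2,-1.9,0],[0,0,0.17],2.0],
    [[0.45,-2.95,0],[0,0,0.27],2.0],
    [[0.8,-3.95,0],[0,0,0.37],2.0],
    [[1.2,-4.9,0],[0,0,0.47],2.0],
    [[1.75,-5.8,0],[0,0,0.57],2.0],
    [[2.35,-6.65,0],[0,0,0.67],2.0],
    [[3.0,-7.45,0],[0,0,0.77],2.0],
  ],
)

```text
time: 22.28
ee_pos: [0.4813, 0.0302, 0.1014]
eef_rot: [0.956, 0.295, 0.001, 0.001]
ft_force: [2.7, -1.6, -0.6]
width: 0.0201
```

Run:
```python
from h import *
from bench import *
print(read_state()["joint_positions"].round(2))
plan([*hand(.8),.101],FY+np.pi-.77)
st=read_state();R=Ro.from_quat(st["eef_rot"]).as_matrix();p0=st["ee_pos"]
for th in np.arange(.7,-.11,-.05):
    P=np.r_[hand(th),.101]; r=Ro.from_matrix(R.T@tool_R(FY+np.pi+th-1.57)).as_rotvec()
    print(round(th,2),(R.T@(P-p0)*100).round(2),r.round(2))
s=camera("scene");w=camera("wrist");cv2.imwrite("pics/w11.png",np.hstack([cv2.resize(s["frame"][180:330,220:380],(390,366),interpolation=2),cv2.resize(w["frame"],(400,366))])[:,:,::-1])
```

```text
[ 0.37  0.17 -0.57  1.95  0.11  1.05 -1.22]
t 22.27 pos [0.4813 0.0302 0.1014] yaw 0.598 F [ 2.73 -1.59 -0.58] w 0.0201
shift cm [ 0.02 -0.07  0.04] rot [ 0.002 -0.001 -0.004]
0.7 [ 0.07 -1.12  0.04] [ 0.  -0.   0.1]
0.65 [ 0.13 -1.64  0.04] [ 0.   -0.    0.15]
0.6 [ 0.22 -2.15  0.04] [ 0.  -0.   0.2]
0.55 [ 0.34 -2.67  0.04] [ 0.   -0.    0.25]
0.5 [ 0.48 -3.17  0.04] [ 0.  -0.   0.3]
0.45 [ 0.64 -3.67  0.04] [ 0.   -0.    0.35]
0.4 [ 0.83 -4.16  0.04] [ 0.  -0.   0.4]
0.35 [ 1.05 -4.64  0.04] [ 0.   -0.    0.45]
0.3 [ 1.29 -5.11  0.04] [ 0.  -0.   0.5]
0.25 [ 1.55 -5.56  0.04] [ 0.   -0.    0.55]
0.2 [ 1.83 -6.    0.04] [ 0.  -0.   0.6]
0.15 [ 2.14 -6.43  0.04] [ 0.   -0.    0.65]
0.1 [ 2.47 -6.84  0.04] [ 0.  -0.   0.7]
0.05 [ 2.81 -7.23  0.04] [ 0.   -0.    0.75]
-0.0 [ 3.18 -7.61  0.04] [ 0.  -0.   0.8]
-0.05 [ 3.56 -7.97  0.04] [ 0.   -0.    0.85]
-0.1 [ 3.97 -8.3   0.04] [ 0.  -0.   0.9]
```

View pics/w11.png

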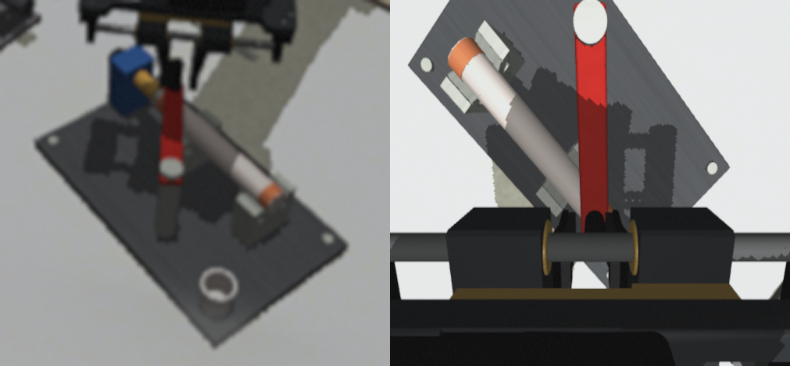

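The strap is half-way round and the rod is undisturbed. I continue, slower.

>>> play_rows(
  moves=[
    [[0.05,-1.1,0],[0,0,0.1],2.0],
    [[0.13,-1.65,0],[0,0,0.15],2.0],
    [[0.22,-2.15,0],[0,0,0.2],2.0],
    [[0.34,-2.65,0],[0,0,0.25],2.0],
    [[0.48,-3.15,0],[0,0,0.3],2.0],
    [[0.64,-3.65,0],[0,0,0.35],2.0],
    [[0.83,-4.15,0],[0,0,0.4],2.0],
    [[1.05,-4.65,0],[0,0,0.45],2.0],
  ],
)

```text
time: 23.38
ee_pos: [0.4636, 0.0733, 0.1013]
eef_rot: [0.997, 0.076, 0.0, 0.001]
ft_force: [0.1, -5.1, 1.4]
width: 0.0206
```

Run:
```python
from h import *
from bench import *
plan([*hand(.35),.101],FY+np.pi+.35-1.57)
st=read_state();R=Ro.from_quat(st["eef_rot"]).as_matrix();p0=st["ee_pos"]
for th in np.arange(.3,-.11,-.05):
    P=np.r_[hand(th),.101]; r=Ro.from_matrix(R.T@tool_R(FY+np.pi+th-1.57)).as_rotvec()
    print(round(th,2),(R.T@(P-p0)*100).round(2),r.round(2))
s=camera("scene");w=camera("wrist");cv2.imwrite("pics/w12.png",np.hstack([cv2.resize(s["frame"][180:330,220:380],(390,366),interpolation=2),cv2.resize(w["frame"],(400,366))])[:,:,::-1])
```

```text
t 23.38 pos [0.4636 0.0733 0.1013] yaw 0.152 F [ 0.09 -5.09  1.45] w 0.0206
shift cm [ 0.04 -0.1   0.03] rot [ 0.002 -0.     0.   ]
0.3 [ 0.06 -0.62  0.03] [ 0.   -0.    0.05]
0.25 [ 0.1  -1.15  0.03] [ 0.  -0.   0.1]
0.2 [ 0.16 -1.67  0.02] [ 0.   -0.    0.15]
0.15 [ 0.26 -2.18  0.02] [ 0.  -0.   0.2]
0.1 [ 0.37 -2.7   0.02] [ 0.   -0.    0.25]
0.05 [ 0.52 -3.2   0.02] [ 0.  -0.   0.3]
0.0 [ 0.68 -3.7   0.02] [ 0.   -0.    0.35]
-0.05 [ 0.88 -4.19  0.02] [ 0.  -0.   0.4]
-0.1 [ 1.09 -4.66  0.02] [ 0.   -0.    0.45]
```

View pics/w12.png

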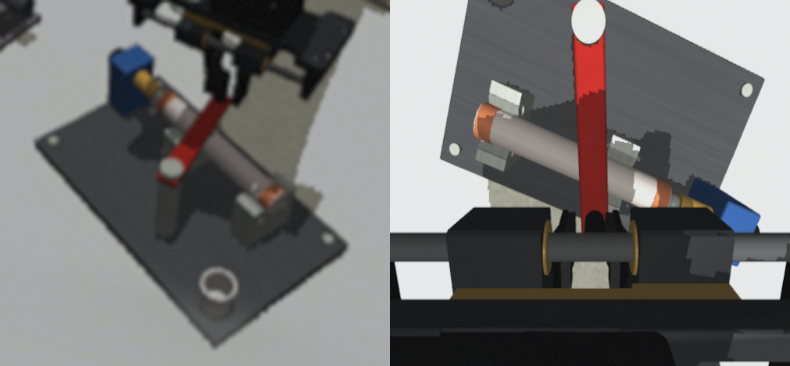

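>>> play_rows(
  moves=[
    [[0.04,-0.6,0],[0,0,0.05],2.0],
    [[0.09,-1.15,0],[0,0,0.1],2.0],
    [[0.16,-1.65,0],[0,0,0.15],2.0],
    [[0.25,-2.2,0],[0,0,0.2],2.0],
    [[0.37,-2.7,0],[0,0,0.25],2.0],
    [[0.5,-3.2,0],[0,0,0.3],2.0],
    [[0.6,-3.5,0],[0,0,0.33],2.0],
    [[0.68,-3.7,0],[0,0,0.35],2.0],
  ],
)

```text
time: 24.48
ee_pos: [0.4641, 0.1121, 0.1009]
eef_rot: [0.995, -0.099, -0.0, 0.0]
ft_force: [-2.1, -3.7, 2.7]
width: 0.02
```

>>> play_rows(
  moves=[
    [[0,-0.1,0],[0,0,0],2.0],
    [[0,-0.2,0],[0,0,0],2.0],
  ],
)

```text
time: 24.72
ee_pos: [0.4645, 0.1143, 0.1008]
eef_rot: [0.995, -0.099, -0.0, 0.0]
ft_force: [-2.7, -2.1, 1.9]
width: 0.02
```

Run:
```python
from h import *
from bench import *
plan([*hand(0),.101],FY+np.pi-1.57)
c=camera("top");s=camera("scene");w=camera("wrist");cv2.imwrite("pics/w13.png",np.hstack([cv2.resize(s["frame"][180:330,220:380],(390,366),interpolation=2),cv2.resize(w["frame"],(400,366))])[:,:,::-1])
```

```text
t 24.73 pos [0.4645 0.1143 0.1008] yaw -0.197 F [-2.74 -2.06  1.9 ] w 0.02
shift cm [ 0.1   0.32 -0.02] rot [0.    0.    0.001]
```

View pics/w13.png

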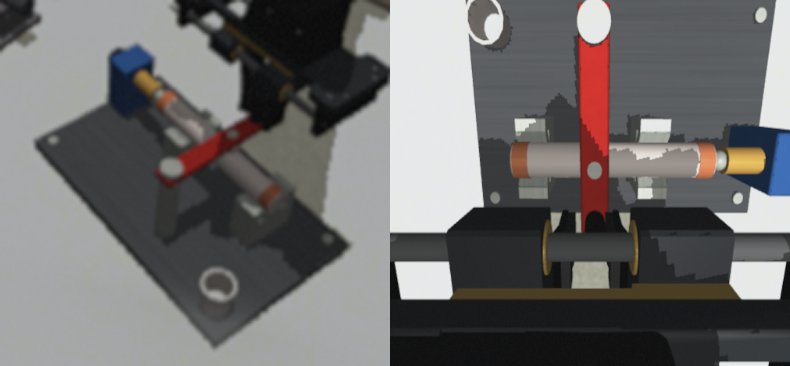

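Almost square; I push on in 1 mm steps until the end stop is felt.

>>> play_rows(
  moves=[
    [[0,-0.1,0],[0,0,0],2.0],
    [[0,-0.1,0],[0,0,0],2.0],
  ],
)

```text
time: 25.12
ee_pos: [0.4647, 0.1154, 0.1008]
eef_rot: [0.995, -0.099, -0.0, -0.0]
ft_force: [-1.2, -0.9, 0.8]
width: 0.0201
```

>>> play_rows(
  moves=[
    [[0,-0.1,0],[0,0,0],2.0],
    [[0,-0.1,0],[0,0,0],2.0],
  ],
)

```text
time: 25.38
ee_pos: [0.4648, 0.1159, 0.1008]
eef_rot: [0.995, -0.099, -0.0, 0.0]
ft_force: [-3.1, -3.9, 1.0]
width: 0.02
```

>>> play_rows(
  moves=[
    [[0,-0.1,0],[0,0,0],2.0],
    [[0,-0.1,0],[0,0,0],2.0],
  ],
)

```text
time: 25.62
ee_pos: [0.4648, 0.116, 0.1008]
eef_rot: [0.995, -0.099, -0.0, 0.001]
ft_force: [-3.6, -6.6, 2.8]
width: 0.0201
```

>>> play_rows(
  moves=[
    [[0,-0.1,0],[0,0,0],2.0],
    [[0,-0.1,0],[0,0,0],2.0],
  ],
)

```text
time: 25.88
ee_pos: [0.4648, 0.1161, 0.1007]
eef_rot: [0.995, -0.1, -0.001, 0.002]
ft_force: [-6.7, -10.9, 4.0]
width: 0.02
```

>>> play_rows(
  moves=[
    [[0,0.2,0],[0,0,0],2.0],
    [[0,0.4,0],[0,0,0],2.0],
    [[0,0.5,0],[0,0,0],2.3],
    [[0,0.5,0],[0,0,0],2.6],
    [[0,0.5,0],[0,0,0],2.6],
    [[0,0.5,0],[0,0,0],2.6],
  ],
)

```text
time: 26.62
ee_pos: [0.4645, 0.1134, 0.101]
eef_rot: [0.995, -0.099, 0.0, -0.0]
ft_force: [0.0, 0.3, 0.7]
width: 0.0256
```

Run:
```python
from h import *
from bench import *
plan([*hand(0),.18],FY+np.pi-1.57)
w=camera("wrist");cv2.imwrite("pics/w14.png",w["frame"][:,:,::-1])
```

```text
t 26.62 pos [0.4645 0.1134 0.101 ] yaw -0.198 F [0.   0.29 0.68] w 0.0256
shift cm [ 0.08  0.24 -7.9 ] rot [-0. -0.  0.]
```

View pics/w14.png

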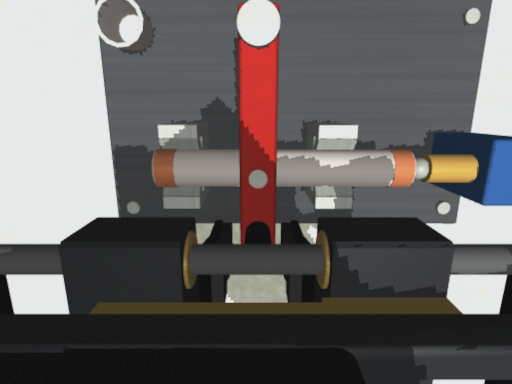

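The end stop is reached: 11 N with no further motion. The fingers are now free of the handle, so I retreat.

>>> play_rows(
  moves=[
    [[0,0,-1],[0,0,0],3.0],
    [[0,0,-3],[0,0,0],3.4],
    [[0,0,-6],[0,0,0],3.4],
    [[0,0,-9],[0,0,0],3.4],
    [[0,5,-12],[0,0,0],3.4],
    [[0,10,-13],[0,0,0],3.4],
    [[0,15,-13],[0,0,0],3.4],
    [[0,19,-13],[0,0,0],3.4],
  ],
)

```text
time: 27.68
ee_pos: [0.4265, -0.0749, 0.232]
eef_rot: [0.995, -0.099, 0.001, 0.0]
ft_force: [0.8, 0.3, -0.1]
width: 0.0338
```

>>> play_rows(
  moves=[
    [[0,5,0],[0,0,0],3.4],
    [[0,10,0],[0,0,0],3.4],
    [[0,10,0],[0,0,0],3.4],
    [[0,10,0],[0,0,0],3.4],
  ],
)

```text
time: 28.18
ee_pos: [0.4076, -0.1703, 0.2314]
eef_rot: [0.995, -0.099, 0.0, -0.0]
ft_force: [-0.0, -0.5, 0.2]
width: 0.0343
```

Run:
```python
from h import *
from bench import *
print(read_state()["time"],read_state()["ee_pos"])
c=camera("top");s=camera("scene")
z=pickle.load(open("top0.pkl","rb"));o=pickle.load(open("t8.pkl","rb"))
a=np.hstack([cv2.resize(s["frame"][130:330,150:380],(400,348),interpolation=2),cv2.resize(c["frame"][115:220,110:240],(400,323),interpolation=2)[:323] if 0 else cv2.resize(c["frame"][115:220,110:240],(400,348),interpolation=2)])
b=np.hstack([cv2.resize(k["frame"][172:192,190:230],(266,133),interpolation=2) for k in (z,o,c)]); b=cv2.resize(b,(800,133))
cv2.imwrite("pics/end.png",np.vstack([a,b])[:,:,::-1])
cv2.imwrite("pics/endtop.png",cv2.resize(c["frame"],(768,576))[:,:,::-1])
```

```text
28.175 [ 0.40761295 -0.17031512  0.23143713]
```

View pics/end.png

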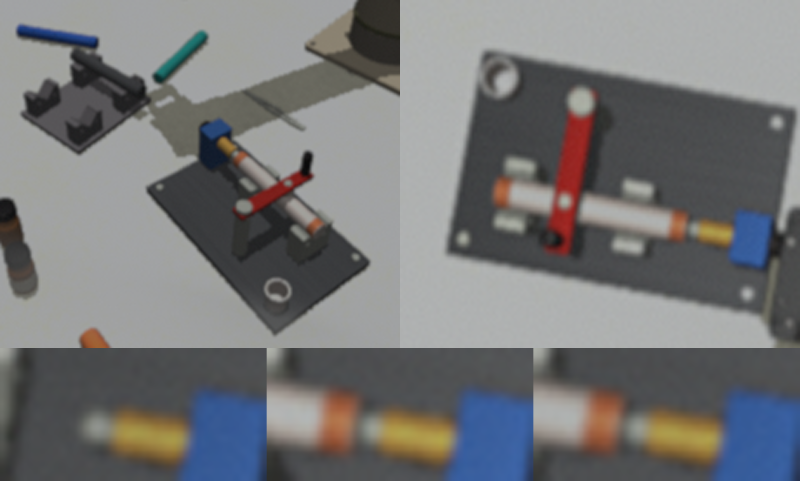

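View pics/endtop.png

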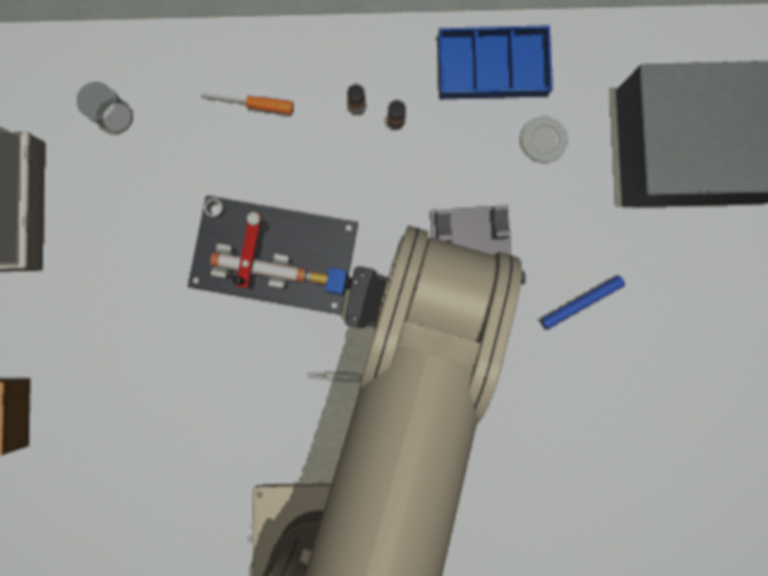

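Run:
```python
from h import *
from bench import *
c=camera("top")
def px(u,v): return ((u-400+.5)*130/400-.5+110,(v+.5)*105/348-.5+115)
def loc(P): d=P[:2]-FC; return np.array([d@EX,d@EY])*1000
print("handle",loc(ray(c,px(550,238),.13)),"shoe cap",loc(ray(c,px(565,201),.096)),"pivot",loc(ray(c,px(581,101),.099)))
print("rod ends",loc(ray(c,px(494,191),.06)),loc(ray(c,px(687,227),.06)),"cruc",loc(ray(c,px(499,77),.042)))
s=camera("scene");cv2.imwrite("pics/end2.png",cv2.resize(s["frame"][190:290,240:350],(770,700),interpolation=2)[:600,:,::-1])
```

```text
handle [  1.76912607 -30.30178757] shoe cap [-0.22981199  0.01062882] pivot [-1.14350772 75.51447493]
rod ends [-68.6151022   -0.36424909] [94.35217409  0.21723052] cruc [-87.54641154  90.23517234]
```

View pics/end2.png

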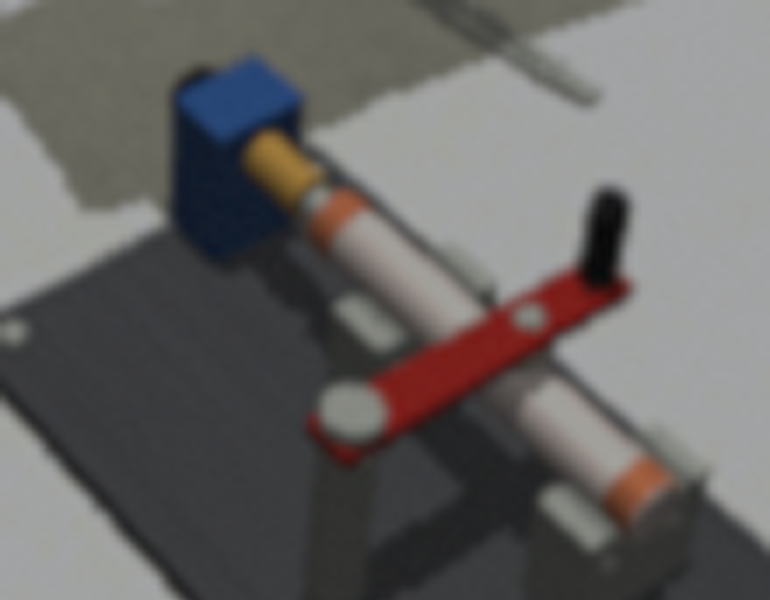

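The strap sits square over the rod, the ball is in contact with the rod end, and the crucible is where it was.

```bash
python3 -c "
from bench import *
print(close_job())"
```

```text
the job is handed in; nothing more can be done
None
```

The white rod is in the V-blocks with its end pressing the spring plunger part of the way in, and the red strap is closed over it. I handed the job in at about 28 s of the 72 s allowed; `close_job` gives no verdict.

**Placing and sliding:** I took the rod from the rack, set it down slowly in the grooves, released it and gripped it again. It slid against about 3 N, and the force rose at plunger contact. I then pushed about 4 mm further, out of the plunger's 8 mm, and let go; the rod stayed put.

**Clamping:** I swung the strap round with the fingers loosely around the handle until it hit its end stop, at about 11 N with no further movement.

**Last checks:**
- **Strap:** the handle is at (1.8, −30.3) mm from `vee_center`, against (0, −30) when fully closed, which is within the measuring error. The shoe is over the rod axis.
- **Plunger:** the rod end had not visibly moved since before clamping, so the plunger is still loaded.
- **Crucible and dark rod:** the crucible is in the same place to within half a millimetre. The dark rod is still in its place in the rack.
- **Robot:** it was clear of everything when I handed in.

**Where the measurements disagreed:**
- **Plunger depth:** estimates ran from about 3 mm (force) through about 4 mm (how far I pushed) to about 5 mm (picture), all well short of the bottom.
- **Rod position:** the final top picture put the rod centre at about +13 mm, while the arm's position gave about +18 mm. The picture also measured the rod 3 mm too long, so I trusted it less.

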